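# Release a jar from the ratchet capping clamp

## Robot

A 7-joint arm with a two-finger parallel gripper is mounted at the origin on the work surface. World frame = base frame: x ahead of the robot, y to its left, z up, the work surface at z = 0. Lengths are in m, angles in rad, forces in N, time in s.
With the tool pointing down it reaches from about 0.425 to 0.875 m from the base axis. Payload 4.7 kg.
Tool frame: the origin (TCP) lies at the very end of the fingers, on their centre line; the grasp point (between the pads) lies 19 mm behind it; x points along the fingers, z is the direction in which the jaws open and shut, and the axes are right-handed (so a half turn about x gives the same grasp; the last joint's range is limited). The gripper opens to 87 mm and grips with 3 to 60 N. Pads are 19 mm wide; open, the fingers measure 117 mm over their backs; the gripper's body (75 mm by 190 mm) begins 51 mm behind the grasp point.
Start: joints at [1.299, 0.321, -0.07, 1.45, 0.023, 1.371, -0.057], TCP at [0.183, -0.624, 0.223] pointing down, gripper open.
Joint ranges: [-2.86, 2.86], [-0.3, 2.09], [-1.38, 1.24], [0.06, 2.45], [-1.56, 4.7], [0.09, 2.05], [-2.69, 2.69]. Speed limits (rad/s): [2.57, 2.57, 3.14, 3.14, 3.14, 3.14, 3.14].

## Interface

Orientations are given as a rotation vector (axis times angle).
In Python, from bench import telemetry, viewer, workorder gives the robot as it stands.
- The arm moves only by the shell command python3 -m creep 'ROWS' [FORCE]. ROWS is JSON, a list of rows, each an object of numbers: "fingers": the opening, from 0 (shut) to 1 (fully open); "x", "y", "z": the shift along the tool's x, y, z in units of 40 mm (1.0 is 40 mm); "twist": the turn about the tool's x in units of 5 degrees (1.0 is 5 degrees). In form: [{"fingers": .., "x": .., "y": .., "z": .., "twist": ..}, ...]. A call has 1 to 20 rows; each row is the pose to reach, as a shift and turn from the pose commanded when the call began, along the tool's axes at that moment; what a row does not reach only later rows make up. A row lasts 1/12 s, in which the tool goes at most 41.7 mm and 7.16 degrees, less where a joint would pass 70% of its speed; a pose out of reach is approached as far as the arm can. A call with a gripper value outside its range is refused whole. The fingers move at their own pace and stop on an object; FORCE is the grip in N (left out, the last holds). Time passes only in rows, so rows that repeat a pose let the fingers close. It gives the time, the measured TCP pose, the force and the opening at its end, in the units of the state.
- telemetry.get_state(): the state, without advancing time (a new reading comes with each control period).
- viewer.get_image(name): name is "side" or "top"; returns a dict with "pixels" (400x640x3 uint8, red, green, blue), "z_map" (400x640 float32, m along the optical axis (not along the pixel's ray), 0 where there is no reading), "K" (3x3 intrinsics, pixels), "xyz" and "attitude" of the camera in the world. Camera axes: x right, y up, looking along -z (the intrinsics and any distortion apply to the point x, -y, -z); pixel columns grow to the right and rows downward; lengths in m; the calibration is good to about 2 mm. A picture is of the moment at which its call begins.
- workorder.close_job(): hands the job in, once; it reports no verdict.
The state is a dict: "time": time; "joint_positions": joint angles; "qd": joint speeds; "joint_torque": joint torques, N m; "position": TCP position; "tool_rot": TCP orientation; "ft_force": force on the tool from outside, world axes, zero at the start; "torque": the same for the moment, N m; "grip_width": opening from 0.0 (shut) to 1.0 (fully open).
Only numpy, scipy, OpenCV 4.12 (cv2) and the standard library are available. Lean on these libraries where they do the work, as an engineer would, in place of code of your own. Each camera call takes 0.05 s, during which the arm holds its last target.

## Task

The capped jar is held in the ratchet clamp. Press the thumb screw on the pawl's tail down gently, without forcing it against its stop, until the sprung jaw has crept all the way back; then lift the jar out and set it down upright inside the steel tray without dropping it, let go, and leave the other things alone.

Things in the scene. Friction and masses are not known exactly. Their poses are not given: they have to be found in the camera images.
- clamp: Grey clamp, fixed; base plate 100 x 295 x 12 mm (x, y, z). Origin on the table under the plate, z up. The jar stands on the plate at (0, 75) mm between a fixed V jaw (+y side, 67 mm high, no lip) and the sliding jaw (-y side). A toothed wheel, 64 mm across, axis along x at (0, -50) mm, 50 mm up, is geared to the jaw; the pawl rocks beyond it (-y). Cheek plate beside the wheel: 82 mm high.
- jaw (a joint): Sliding jaw, m: 0 = closed on the jar (start), 0.030 = fully back (to the clamp's -y). A spring draws it back against a slow damper: with the pawl held off the wheel it creeps back in about 4 s and stays there; if the pawl drops early it catches on the next tooth (4.7 mm of jaw each). Closed, a lip on its top (78 mm above the table) overhangs the jar's shoulder, so the jar cannot be lifted.
- pawl: Steel rocker, 16 mm wide; origin on its pivot (axis along x) at (0, -94, 69) mm in the clamp frame. Nose (+y) sprung into the wheel; tail cranked down, 60 mm long (-y). Pressing the tail down lifts the nose: 6.6 mm at the thumb screw, at 6 to 9 N, clears the teeth, and a hard-rubber stop comes just after, at 7.1 mm. 10 to 15 N on the screw surely holds it off; over 20 N overstrains it.
- pawl_tail (a point): Point on the upper face of the pawl's tail, 45 mm from the pivot (-139 mm in clamp y), 51 mm above the table at rest, z normal to the tail. The thumb screw stands here: smooth domed black head 24 mm across, 8 mm thick, on a stem. It is an adjusting screw, set differently every time: its top is 16 to 44 mm above this point, not measured; find it by touch. It neither turns nor sinks in.
- jar: Loose white plastic jar with grey screw cap, about 0.12 kg: body 52 mm diameter, 58 mm high; cap 36 mm diameter, 30 mm high, top 88 mm above the underside. Origin at the centre of the underside, z up along its axis. Starts on the clamp's base plate (12 mm above the table).
- tray: Fixed empty steel tray, 130 x 130 mm outside, 28 mm high, walls and floor 3 mm thick. Origin on the table under its centre. It may stand on either side of the clamp.
- carton: Bystander: closed cardboard box 100 x 130 x 90 mm, origin under its centre; on the other side of the clamp from the tray.
- pump: Bystander: white pump bottle 60 mm diameter, 157 mm high, origin under its centre.
- cup: Bystander: grey cup 68 mm diameter, 70 mm high, origin under its centre.
Mind the look-alikes: they are no part of the job. Of the things like the tray, leave any that is green; of the rest the larger one is meant.

How it is judged:
On the way, in this order (a step that is already met when the one before it is completed fails the run):
1. the jaw has backed off all the way (value of joint jaw above 0.028 m), for 0.1 s.
2. the jar is lifted clear of the clamp (z of jar in the frame of clamp above 0.05 m), for 0.1 s.
3. the jar stands on the tray's floor while still held (contact force between jar and tray above 0.2 N and contact force between the fingers and jar above 0.5 N and z of jar in the frame of tray below 0.01 m), for 0.04 s.
At the end, for the whole second after the job is handed in: The jar stands upright (within 0.1 rad) on the tray's floor inside its walls (origin under 8 mm above the tray's underside), at rest and released, and the jaw is fully back (over 28 mm) (x of jar in the frame of tray between -0.045 and 0.045 m and y of jar in the frame of tray between -0.045 and 0.045 m and z of jar in the frame of tray below 0.008 m and angle between jar's own z axis and vertical below 0.1 rad and linear speed of jar below 0.02 m/s and value of joint jaw above 0.028 m); the robot touches nothing.
It fails at once if the pawl or its thumb screw is pushed with more than 20 N (contact force between any of the fingers, the arm and pawl above 20 N).
It fails at once if the jar is dragged about while the jaw is still on it (distance of jar from where it was at the start of the episode above 0.02 m and value of joint jaw below 0.02 m).
It fails at once if the jar is tipped over (angle between jar's own z axis and vertical above 0.5 rad).
It fails at once if a bystander is pushed aside (distance of any of carton, pump, cup from where it was at the start of the episode above 0.02 m).
It also fails if it takes over 64 s, if anything falls off the work surface, if the arm or the gripper's body presses on something with over 40 N, if the wrist force passes 120 N, or if a joint passes its speed limit or range.

## Working session

There is one attempt and no reset: what is moved stays moved. The work goes in short steps, Python scripts to look and compute and a shell command to move; the robot and the scene stay as the last step left them, time stands still between calls to the robot, and variables do not carry over. Pictures are saved under pics/ and viewed, and the job is handed in when it is done.

```bash
ls; mkdir -p pics; python3 - <<'E'
from bench import telemetry, viewer, workorder
import cv2,numpy as np
print(telemetry.get_state())
for n in ("side","top"):
    d=viewer.get_image(n)
    np.savez(f"{n}0.npz",**d)
    cv2.imwrite(f"pics/{n}0.png",d["pixels"][...,::-1])
    print(n,d["K"],d["xyz"],d["attitude"],[k for k in d], (d["z_map"]==0).mean())
E
```

```text
pics
{'time': 0.0, 'joint_positions': array([ 1.29907957,  0.32183694, -0.07007879,  1.45168494,  0.02262587,
        1.37082405, -0.0569087 ]), 'qd': array([-7.07451488e-04, -4.23074501e-04,  4.70915867e-04, -5.18625710e-04,
       -1.12183451e-03, -6.73194639e-06,  6.02031180e-04]), 'joint_torque': array([ 3.11517142e-04, -4.91301048e+01, -4.04193308e-01, -3.12530279e+01,
       -6.42041839e-02,  4.36402566e-02,  1.88971903e-04]), 'position': array([ 0.18303995, -0.62310244,  0.22144745]), 'tool_rot': array([ 0.99723466,  1.33265849, -0.99544941]), 'ft_force': array([-0.16213193, -0.14616222, -0.41243588]), 'torque': array([-0.03914615,  0.02016529, -0.02150171]), 'grip_width': 0.9981909982557812}
side [[414.28709127   0.         321.77145564]
 [  0.         414.28709127 197.14799807]
 [  0.           0.           1.        ]] [0.15928019 0.90563102 0.57396684] [ 0.2179624  -1.43231187 -2.45101661] ['pixels', 'z_map', 'K', 'xyz', 'attitude'] 0.0039375
top [[373.24673806   0.         317.95710412]
 [  0.         373.24673806 194.6254839 ]
 [  0.           0.           1.        ]] [0.34214565 0.07875768 1.10931189] [ 0.07531225 -0.05881021 -1.56185038] ['pixels', 'z_map', 'K', 'xyz', 'attitude'] 0.00417578125
```

View pics/side0.png

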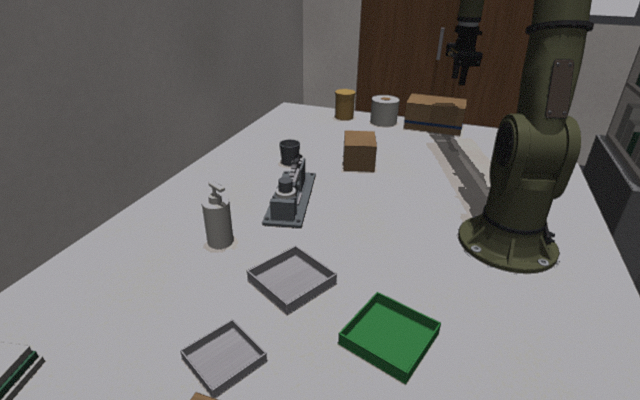

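View pics/top0.png

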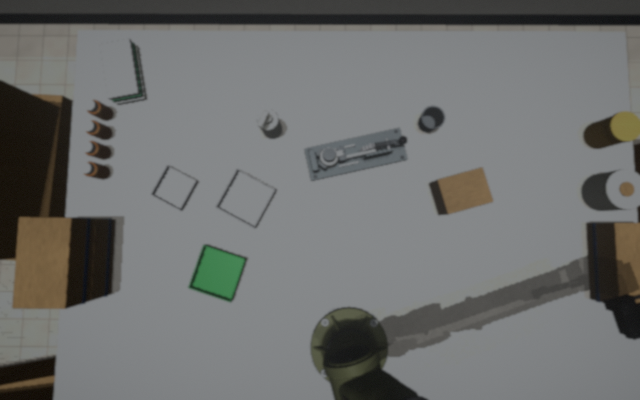

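Tray candidates in the top view are green (218,272), large grey (247,198) and small grey (176,187). Leaving out the green one, the larger of the other two is (247,198), which is (291,279) in the side view. I'll confirm that in a crop and measure it.

```bash
cat > h.py <<'E'
import numpy as np,cv2
from scipy.spatial.transform import Rotation as R
def load(n): return dict(np.load(n))
def grab(name,tag):
    from bench import viewer
    d=viewer.get_image(name); np.savez(tag+".npz",**d); return d
def world(d):
    K=d["K"]; h,w=d["z_map"].shape
    u,v=np.meshgrid(np.arange(w),np.arange(h)); z=d["z_map"]
    P=np.stack([(u-K[0,2])/K[0,0]*z,-(v-K[1,2])/K[1,1]*z,-z],-1)
    return P@R.from_rotvec(d["attitude"]).as_matrix().T+d["xyz"]
def ray(d,u,v,zp):
    K=d["K"]; r=np.array([(u-K[0,2])/K[0,0],-(v-K[1,2])/K[1,1],-1.])
    r=R.from_rotvec(d["attitude"]).as_matrix()@r
    return d["xyz"]+r*(zp-d["xyz"][2])/r[2]
def proj(d,p):
    q=R.from_rotvec(d["attitude"]).as_matrix().T@(np.array(p)-d["xyz"]);K=d["K"]
    return K[0,0]*q[0]/-q[2]+K[0,2],K[1,1]*-q[1]/-q[2]+K[1,2]
def crop(d,x0,y0,x1,y1,s,fn):
    cv2.imwrite(fn,cv2.resize(np.ascontiguousarray(d["pixels"][y0:y1,x0:x1,::-1]),None,fx=s,fy=s,interpolation=cv2.INTER_CUBIC))
E
python3 - <<'E'
from h import *
t=load("top0.npz");s=load("side0.npz")
crop(t,140,90,440,240,2.6,"pics/tc.png")
crop(s,180,120,420,300,3.3,"pics/sc.png")
W=world(t)
print("table z",np.median(W[150:250,300:320,2]))
for r in [(300,120,415,185),(215,165,280,230),(150,160,200,212),(250,105,290,140),(415,100,450,135),(430,165,495,218)]:
    x0,y0,x1,y1=r; w=W[y0:y1,x0:x1].reshape(-1,3)
    m=(w[:,2]>0.008)&(w[:,2]<.3); q=w[m]
    # rect using points
    rc=cv2.minAreaRect((q[:,:2]*1000).astype(np.float32))
    print(r,m.sum(),q[:,2].max().round(3),rc)
E
```

```text
table z 0.0005609238478309075
(300, 120, 415, 185) 3246 0.107 ((560.003173828125, -18.141647338867188), (100.59918975830078, 294.38201904296875), 13.006610870361328)
(215, 165, 280, 230) 335 0.033 ((424.33203125, 304.0271301269531), (130.83595275878906, 129.858642578125), 62.29347229003906)
(150, 160, 200, 212) 240 0.027 ((454.4961853027344, 518.0846557617188), (102.20183563232422, 100.27976989746094), 62.86894226074219)
(250, 105, 290, 140) 545 0.161 ((633.7911376953125, 230.312255859375), (57.773956298828125, 56.980594635009766), 13.2100191116333)
(415, 100, 450, 135) 444 0.075 ((654.6312255859375, -232.66677856445312), (65.8847427368164, 64.95144653320312), 86.61884307861328)
(430, 165, 495, 218) 2040 0.096 ((444.87091064453125, -310.271240234375), (100.01996612548828, 132.2401123046875), 15.90140438079834)
```

```bash
sleep 1
```

```text
(no output)
```

View pics/tc.png

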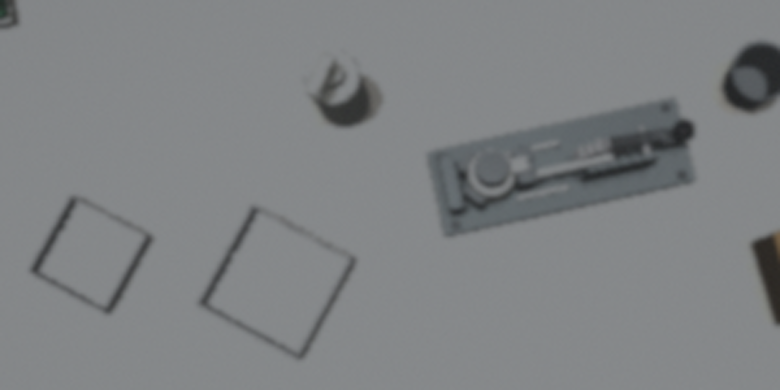

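View pics/sc.png

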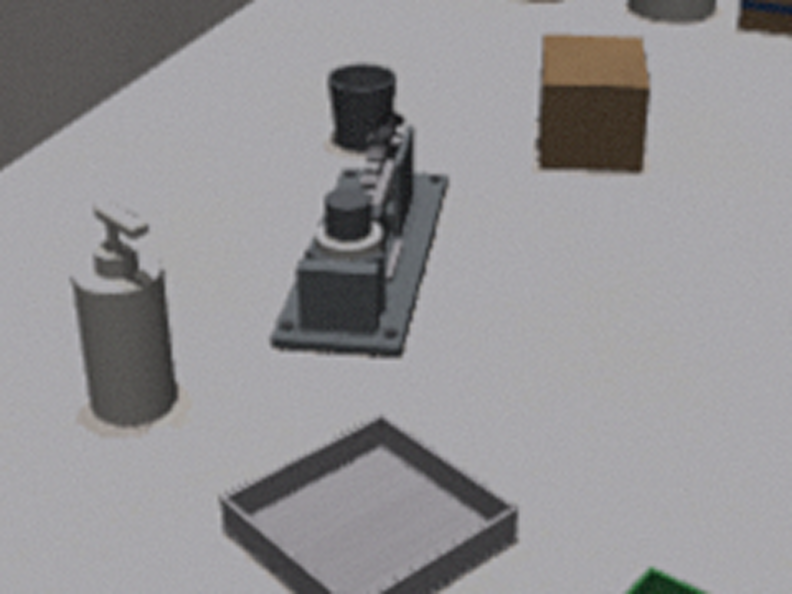

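```bash
python3 - <<'E'
from h import *
from bench import telemetry
st=telemetry.get_state(); T=R.from_rotvec(st["tool_rot"]).as_matrix(); print(T.round(3)); print(st["position"])
t=load("top0.npz");s=load("side0.npz")
c=np.array([.560,-.0181]);a=np.radians(13.0);ey=np.array([-np.sin(a),np.cos(a)]);ex=np.array([np.cos(a),np.sin(a)])
W=world(t); 
for nm,y in (("jar",.075),("screw",-.139)):
    p=c+y*ey; print(nm,p,proj(t,[*p,.08]),proj(s,[*p,.08]))
for n,d in(("t",t),("s",s)):
    W=world(d); rel=W[...,:2]-c; X=rel@ex;Y=rel@ey
    m=(abs(X)<.014)&(abs(Y+.139)<.016)&(W[...,2]>.04)
    print(n,"screw",m.sum(),np.sort(W[m][:,2])[::max(1,m.sum()//12)].round(3), np.median(X[m]),np.median(Y[m]))
    m=(abs(X)<.03)&(abs(Y-.075)<.03)&(W[...,2]>.092)&(W[...,2]<.12)
    print(n,"cap",m.sum(),np.median(W[m],0).round(4),W[m].mean(0),np.median(X[m]),np.median(Y[m]))
crop(s,265,140,325,190,10,"pics/ss.png")
crop(t,370,115,450,175,9,"pics/ts.png")
E
```

```text
[[-0.001  0.959  0.282]
 [ 0.002  0.282 -0.959]
 [-1.    -0.    -0.002]]
[ 0.18302285 -0.62316574  0.22153791]
jar [0.54312867 0.05497775] (np.float64(330.8178780912825), np.float64(154.46962824018814)) (np.float64(284.4358024069646), np.float64(185.28015214259182))
screw [ 0.5912682  -0.15353744] (np.float64(405.4626038209666), np.float64(137.95102031826278)) (np.float64(297.4970301835202), np.float64(151.98943833996168))
t screw 58 [0.048 0.05  0.068 0.07  0.072 0.072 0.073 0.073 0.074 0.074 0.075 0.076
 0.076 0.077 0.077] -0.0016943053720961426 -0.13076593022714628
t cap 135 [0.5403 0.0631 0.1002] [0.54057855 0.06245232 0.09996233] -0.0007728285077172537 0.0830216926881437
s screw 20 [0.051 0.051 0.07  0.07  0.072 0.072 0.073 0.073 0.074 0.074 0.074 0.074
 0.074 0.074 0.075 0.075 0.076 0.076 0.076 0.076] -0.005477544639683186 -0.1275528865972092
s cap 108 [0.5368 0.0685 0.0998] [0.53686659 0.06716775 0.09894552] -0.0036228613209995575 0.08992509636976415
```

```bash
sleep 1
```

```text
(no output)
```

View pics/ss.png

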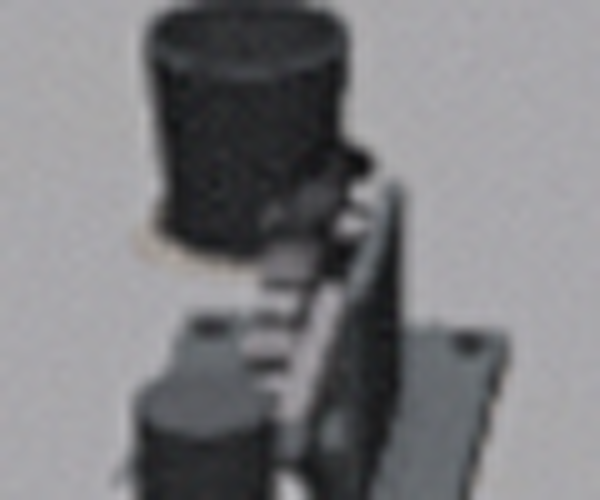

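View pics/ts.png

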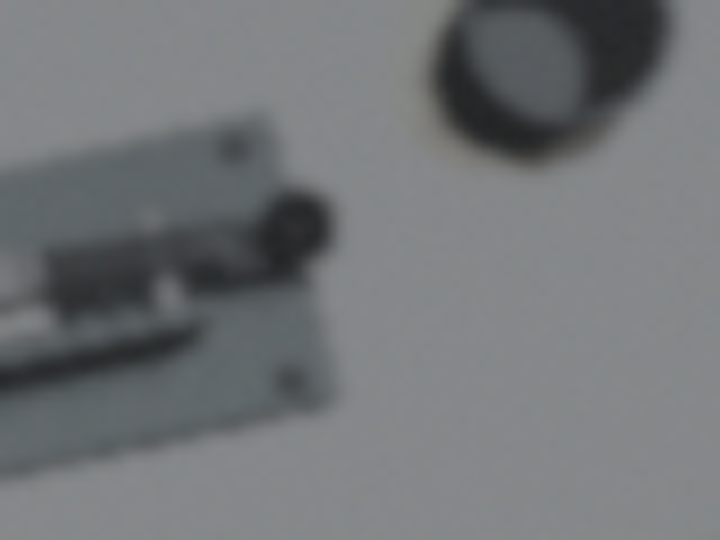

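```bash
python3 - <<'E'
from h import *
t=load("top0.npz");s=load("side0.npz")
c=np.array([.560,-.0181]);a=np.radians(13.0);ey=np.array([-np.sin(a),np.cos(a)]);ex=np.array([np.cos(a),np.sin(a)])
cl=lambda p:((p[:2]-c)@ex,(p[:2]-c)@ey)
g=t["pixels"].max(-1)
sub=g[125:155,385:425]; 
m=np.zeros(g.shape,np.uint8); m[132:150,395:412]=(g[132:150,395:412]<62); 
n,l,stt,cen=cv2.connectedComponentsWithStats(m)
for i in range(1,n): print("dark",stt[i],cen[i])
p=ray(t,402.9,140,.076); print("screw",p,cl(p))
W=world(t); print(W[134:147,396:411,2].round(3)*1000)
m=(W[...,2]>.092)&(W[...,2]<.115); m[:, :310]=0;m[:,352:]=0;m[:140]=0;m[180:]=0
for d,r in((t,(310,352,140,180)),(s,(260,300,165,205))):
    W=world(d); m=(W[...,2]>.093)&(W[...,2]<.115); k=np.zeros_like(m);k[r[2]:r[3],r[0]:r[1]]=1;m&=k
    v,u=np.nonzero(m); ue,ve=(u.min()+u.max())/2,(v.min()+v.max())/2
    print("cap pix",u.min(),u.max(),v.min(),v.max(),u.mean(),v.mean()); q=ray(d,u.mean(),v.mean(),.1);print(q,cl(q))
E
```

```text
dark [395 137  11  10  63] [400.74603175 141.47619048]
screw [ 0.58634396 -0.14719476  0.076     ] (np.float64(-0.003371240743629785), np.float64(-0.1317121734346057))
[[ 8.000e+00  1.700e+01  1.500e+01  1.200e+01  1.500e+01  2.000e+00
   1.000e+00  1.000e+00  3.000e+00  1.000e+00 -2.000e+00  1.000e+00
  -0.000e+00 -0.000e+00  3.000e+00]
 [ 9.000e+00  1.200e+01  1.100e+01  1.000e+01  1.500e+01  1.200e+01
  -0.000e+00  6.000e+00  3.000e+00 -3.000e+00  1.000e+00  1.000e+00
   0.000e+00  3.000e+00 -0.000e+00]
 [ 1.400e+01  1.200e+01  1.200e+01  1.100e+01  7.300e+01  7.100e+01
   7.600e+01  6.900e+01  7.300e+01 -1.000e+00 -1.000e+00 -1.000e+00
   3.000e+00 -1.000e+00  1.000e+00]
 [ 1.300e+01  9.000e+00  1.900e+01  7.100e+01  7.400e+01  7.400e+01
   7.700e+01  7.700e+01  7.400e+01  7.600e+01 -1.000e+00  3.000e+00
   2.000e+00 -0.000e+00  1.000e+00]
 [ 1.200e+01  1.100e+01  1.400e+01  7.200e+01  7.400e+01  7.500e+01
   7.300e+01  7.600e+01  7.700e+01  7.600e+01  6.800e+01 -1.000e+00
  -1.000e+00 -2.000e+00  5.000e+00]
 [ 1.600e+01  5.100e+01  6.500e+01  7.600e+01  7.500e+01  7.300e+01
   7
[... 936 characters left out ...]
  1.000e+00 -0.000e+00]
 [ 1.400e+01  1.500e+01  1.200e+01  1.400e+01  1.100e+01  1.400e+01
   1.100e+01  1.400e+01  3.000e+00 -1.000e+00 -2.000e+00  2.000e+00
   2.000e+00 -0.000e+00  1.000e+00]
 [ 1.300e+01  1.500e+01  1.200e+01  1.200e+01  1.300e+01  1.200e+01
   1.600e+01  1.200e+01  5.000e+00  3.000e+00  1.000e+00 -1.000e+00
   5.000e+00  2.000e+00  0.000e+00]]
cap pix 322 334 148 160 328.25925925925924 153.97037037037038
[0.54056427 0.0624531  0.1       ] (np.float64(-0.0008170887106390556), np.float64(0.08286061466291528))
cap pix 278 291 177 185 284.6320754716981 181.04716981132074
[0.53606484 0.06866331 0.1       ] (np.float64(-0.003804205893160269), np.float64(0.08992381321335896))
```

The crop confirms the large grey tray: it measures 130×130 mm at (0.424, 0.304). From the top view, the screw head is at px (403,140), or (0.587, -0.147) with its top around z 0.075. The cap is at px (328,154), or (0.541, 0.0625). Next I'll move over the screw with the fingers shut, turning the jaw axis to clamp x.

```bash
python3 -m creep '[{"fingers":0,"x":0,"y":1,"z":-0.66,"twist":-1},{"fingers":0,"x":0,"y":2,"z":-1.3,"twist":-2},{"fingers":0,"x":0,"y":13.04,"z":-8.56,"twist":-17.3},{"fingers":0,"x":0,"y":13.04,"z":-8.56,"twist":-17.3},{"fingers":0,"x":0,"y":13.04,"z":-8.56,"twist":-17.3},{"fingers":0,"x":0,"y":13.04,"z":-8.56,"twist":-17.3},{"fingers":0,"x":0,"y":13.04,"z":-8.56,"twist":-17.3},{"fingers":0,"x":0,"y":13.04,"z":-8.56,"twist":-17.3},{"fingers":0,"x":0,"y":13.04,"z":-8.56,"twist":-17.3},{"fingers":0,"x":0,"y":13.04,"z":-8.56,"twist":-17.3},{"fingers":0,"x":0,"y":13.04,"z":-8.56,"twist":-17.3},{"fingers":0,"x":0,"y":13.04,"z":-8.56,"twist":-17.3},{"fingers":0,"x":0,"y":13.04,"z":-8.56,"twist":-17.3},{"fingers":0,"x":0,"y":13.04,"z":-8.56,"twist":-17.3},{"fingers":0,"x":0,"y":13.04,"z":-8.56,"twist":-17.3},{"fingers":0,"x":0,"y":13.04,"z":-8.56,"twist":-17.3},{"fingers":0,"x":0,"y":13.04,"z":-8.56,"twist":-17.3},{"fingers":0,"x":0,"y":13.04,"z":-8.56,"twist":-17.3}]'
cat > st.py <<'E'
from h import *
from bench import telemetry
s=telemetry.get_state();np.set_printoptions(suppress=True,precision=4)
T=R.from_rotvec(s["tool_rot"]).as_matrix()
print(s["time"],s["position"],s["ft_force"],s["grip_width"],s["joint_positions"]);print(T)
import sys
if len(sys.argv)>3:
    d=np.array([float(v) for v in sys.argv[1:4]])-s["position"]; print("shift units",T.T@d/.04, "zaxis yaw",np.degrees(np.arctan2(T[1,2],T[0,2])))
E
python3 st.py .587 -.147 .11
```

```text
time: 1.6
position: [0.5866, -0.1486, 0.2218]
tool_rot: [-0.177, 1.565, 0.176]
ft_force: [-0.5, -0.5, 0.4]
grip_width: 0.007
1.6 [ 0.5866 -0.1486  0.2218] [-0.5231 -0.5363  0.3945] 0.00709280898893631 [ 0.7002  0.279  -0.5996  1.5513  0.1602  1.3621  0.31  ]
[[-0.0016 -0.223   0.9748]
 [-0.0005  0.9748  0.223 ]
 [-1.     -0.0001 -0.0016]]
shift units [2.7957 0.0368 0.0228] zaxis yaw 12.886817749737924
```

```bash
python3 -m creep '[{"fingers":0,"x":0.8,"y":0.03,"z":0.02,"twist":0},{"fingers":0,"x":1.6,"y":0.03,"z":0.02,"twist":0},{"fingers":0,"x":2.3,"y":0.03,"z":0.02,"twist":0},{"fingers":0,"x":2.8,"y":0.03,"z":0.02,"twist":0},{"fingers":0,"x":3.1,"y":0.03,"z":0.02,"twist":0},{"fingers":0,"x":3.1,"y":0.03,"z":0.02,"twist":0},{"fingers":0,"x":3.1,"y":0.03,"z":0.02,"twist":0}]'
python3 st.py .587 -.147 .076
python3 - <<'E'
from h import *
d=grab("top","top1");crop(d,340,90,460,180,6,"pics/t1.png")
d=grab("side","side1");crop(d,240,100,340,200,6,"pics/s1.png")
E
```

```text
time: 2.18
position: [0.5872, -0.1481, 0.0988]
tool_rot: [-0.175, 1.564, 0.175]
ft_force: [0.4, 0.0, 0.1]
grip_width: 0.004
2.1833 [ 0.5872 -0.1481  0.0988] [0.4054 0.0067 0.1288] 0.0038365243519148684 [ 0.6795  0.3746 -0.5795  1.6955  0.2231  1.1382  0.2603]
[[-0.0004 -0.2209  0.9753]
 [-0.0005  0.9753  0.2209]
 [-1.     -0.0004 -0.0005]]
shift units [0.5693 0.029  0.0006] zaxis yaw 12.764317834127624
```

```bash
sleep 1
```

```text
(no output)
```

View pics/s1.png

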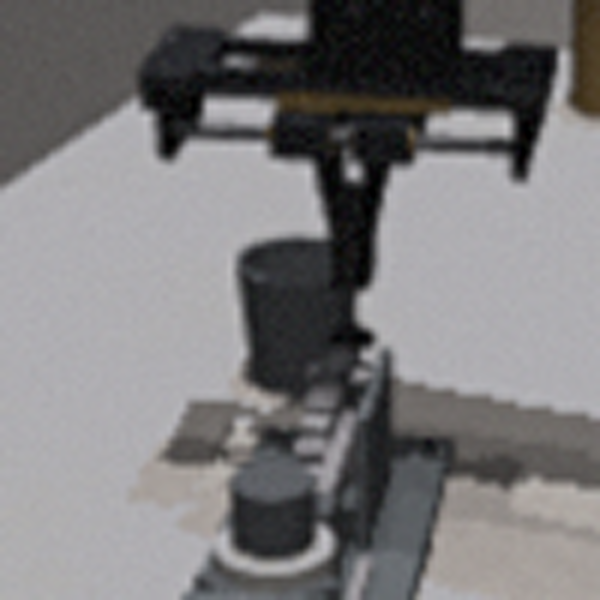

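View pics/t1.png

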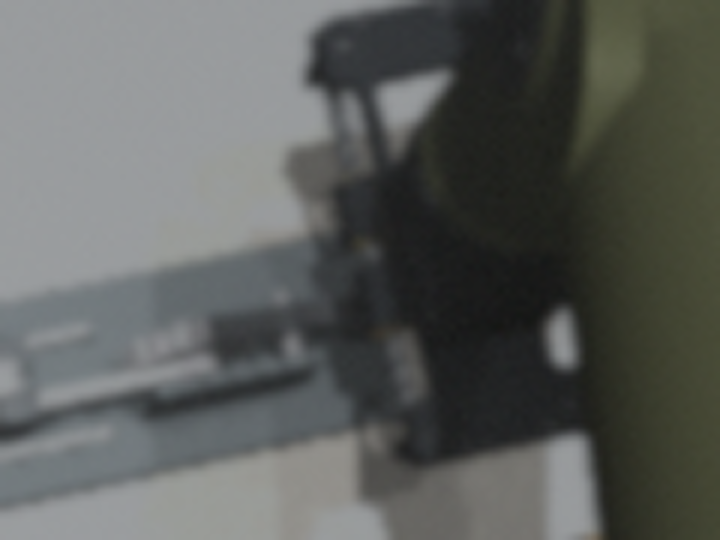

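The fingertip (crop 350,285) is directly above the screw head (crop 355,335). I'll feel my way down from here.

```bash
python3 -m creep '[{"fingers":0,"x":0.15,"y":0.03,"z":0,"twist":0},{"fingers":0,"x":0.3,"y":0.03,"z":0,"twist":0},{"fingers":0,"x":0.42,"y":0.03,"z":0,"twist":0},{"fingers":0,"x":0.42,"y":0.03,"z":0,"twist":0}]'
python3 -m creep '[{"fingers":0,"x":0.03,"y":0,"z":0,"twist":0},{"fingers":0,"x":0.05,"y":0,"z":0,"twist":0},{"fingers":0,"x":0.05,"y":0,"z":0,"twist":0}]'
```

```text
time: 2.62
position: [0.5865, -0.1454, 0.0805]
tool_rot: [-0.176, 1.565, 0.177]
ft_force: [-0.8, 0.2, 0.7]
grip_width: 0.004
time: 2.87
position: [0.5874, -0.1456, 0.0797]
tool_rot: [-0.176, 1.564, 0.176]
ft_force: [-0.7, 0.6, 0.2]
grip_width: 0.008
```

```bash
python3 -m creep '[{"fingers":0,"x":0.03,"y":0,"z":0,"twist":0},{"fingers":0,"x":0.05,"y":0,"z":0,"twist":0},{"fingers":0,"x":0.05,"y":0,"z":0,"twist":0}]'
python3 -m creep '[{"fingers":0,"x":0.03,"y":0,"z":0,"twist":0},{"fingers":0,"x":0.05,"y":0,"z":0,"twist":0},{"fingers":0,"x":0.05,"y":0,"z":0,"twist":0}]'
```

```text
time: 3.12
position: [0.5873, -0.1456, 0.0776]
tool_rot: [-0.176, 1.564, 0.176]
ft_force: [-0.5, -0.5, 0.0]
grip_width: 0.002
time: 3.37
position: [0.5875, -0.1456, 0.0761]
tool_rot: [-0.177, 1.563, 0.176]
ft_force: [-0.8, -0.1, 2.4]
grip_width: 0.005
```

```bash
python3 -m creep '[{"fingers":0,"x":0.03,"y":0,"z":0,"twist":0},{"fingers":0,"x":0.05,"y":0,"z":0,"twist":0},{"fingers":0,"x":0.05,"y":0,"z":0,"twist":0}]'
python3 -m creep '[{"fingers":0,"x":0.02,"y":0,"z":0,"twist":0},{"fingers":0,"x":0.035,"y":0,"z":0,"twist":0},{"fingers":0,"x":0.035,"y":0,"z":0,"twist":0}]'
```

```text
time: 3.62
position: [0.5877, -0.1458, 0.0745]
tool_rot: [-0.177, 1.563, 0.176]
ft_force: [-1.8, 0.1, 4.4]
grip_width: 0.006
time: 3.87
position: [0.5877, -0.1459, 0.0733]
tool_rot: [-0.177, 1.563, 0.176]
ft_force: [-1.0, 0.0, 5.3]
grip_width: 0.003
```

```bash
python3 -m creep '[{"fingers":0,"x":0.02,"y":0,"z":0,"twist":0},{"fingers":0,"x":0.03,"y":0,"z":0,"twist":0},{"fingers":0,"x":0.03,"y":0,"z":0,"twist":0}]'
python3 -m creep '[{"fingers":0,"x":0.02,"y":0,"z":0,"twist":0},{"fingers":0,"x":0.03,"y":0,"z":0,"twist":0},{"fingers":0,"x":0.03,"y":0,"z":0,"twist":0}]'
```

```text
time: 4.12
position: [0.5877, -0.1459, 0.0723]
tool_rot: [-0.177, 1.563, 0.175]
ft_force: [-2.7, 0.5, 6.7]
grip_width: 0.006
time: 4.37
position: [0.5878, -0.146, 0.0712]
tool_rot: [-0.177, 1.563, 0.175]
ft_force: [-1.6, -1.1, 6.7]
grip_width: 0.008
```

```bash
python3 -m creep '[{"fingers":0,"x":0.015,"y":0,"z":0,"twist":0},{"fingers":0,"x":0.015,"y":0,"z":0,"twist":0}]'
python3 -m creep '[{"fingers":0,"x":0.015,"y":0,"z":0,"twist":0},{"fingers":0,"x":0.015,"y":0,"z":0,"twist":0}]'
```

```text
time: 4.53
position: [0.5878, -0.146, 0.0706]
tool_rot: [-0.177, 1.563, 0.175]
ft_force: [-2.3, -0.9, 7.8]
grip_width: 0.001
time: 4.7
position: [0.5878, -0.146, 0.0698]
tool_rot: [-0.177, 1.563, 0.175]
ft_force: [-1.0, -0.3, 4.8]
grip_width: 0.007
```

```bash
python3 -m creep '[{"fingers":0,"x":0.01,"y":0,"z":0,"twist":0},{"fingers":0,"x":0.01,"y":0,"z":0,"twist":0}]'
python3 -m creep '[{"fingers":0,"x":0.01,"y":0,"z":0,"twist":0},{"fingers":0,"x":0.01,"y":0,"z":0,"twist":0}]'
```

```text
time: 4.87
position: [0.5878, -0.146, 0.0694]
tool_rot: [-0.177, 1.563, 0.175]
ft_force: [-0.9, -0.0, 5.6]
grip_width: 0.006
time: 5.03
position: [0.5878, -0.146, 0.069]
tool_rot: [-0.177, 1.563, 0.175]
ft_force: [-1.9, -0.1, 6.6]
grip_width: 0.001
```

```bash
python3 -m creep '[{"fingers":0,"x":0.01,"y":0,"z":0,"twist":0},{"fingers":0,"x":0.01,"y":0,"z":0,"twist":0},{"fingers":0,"x":0.01,"y":0,"z":0,"twist":0}]'; python3 - <<'E'
from h import *
d=grab("side","side2");crop(d,240,130,340,230,6,"pics/s2.png")
E
```

```text
time: 5.28
position: [0.5879, -0.146, 0.0689]
tool_rot: [-0.177, 1.563, 0.175]
ft_force: [-1.9, 0.0, 7.8]
grip_width: 0.006
```

```bash
sleep 1
```

```text
(no output)
```

View pics/s2.png

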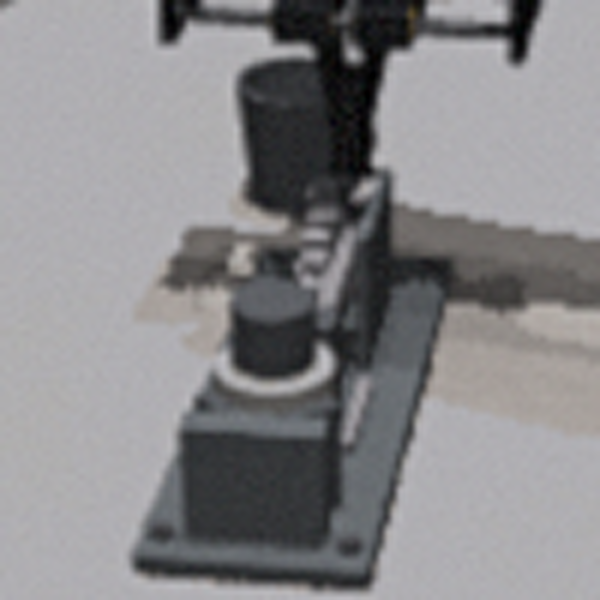

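```bash
python3 -m creep '[{"fingers":0,"x":0.01,"y":0,"z":0,"twist":0},{"fingers":0,"x":0.01,"y":0,"z":0,"twist":0},{"fingers":0,"x":0.01,"y":0,"z":0,"twist":0}]'
python3 -m creep '[{"fingers":0,"x":0.01,"y":0,"z":0,"twist":0},{"fingers":0,"x":0.01,"y":0,"z":0,"twist":0},{"fingers":0,"x":0.01,"y":0,"z":0,"twist":0}]'
```

```text
time: 5.58
position: [0.5878, -0.146, 0.0688]
tool_rot: [-0.177, 1.563, 0.175]
ft_force: [-3.6, -0.5, 10.2]
grip_width: 0.008
time: 5.83
position: [0.5879, -0.146, 0.0687]
tool_rot: [-0.177, 1.563, 0.175]
ft_force: [-4.4, -0.1, 10.9]
grip_width: 0.007
```

It's against the stop at about 11–12 N, which is inside the 10–15 N hold band. I'll hold here.

```bash
python3 -m creep '[{"fingers":0,"x":0,"y":0,"z":0,"twist":0},{"fingers":0,"x":0,"y":0,"z":0,"twist":0},{"fingers":0,"x":0,"y":0,"z":0,"twist":0},{"fingers":0,"x":0,"y":0,"z":0,"twist":0},{"fingers":0,"x":0,"y":0,"z":0,"twist":0},{"fingers":0,"x":0,"y":0,"z":0,"twist":0}]'
python3 -m creep '[{"fingers":0,"x":0,"y":0,"z":0,"twist":0},{"fingers":0,"x":0,"y":0,"z":0,"twist":0},{"fingers":0,"x":0,"y":0,"z":0,"twist":0},{"fingers":0,"x":0,"y":0,"z":0,"twist":0},{"fingers":0,"x":0,"y":0,"z":0,"twist":0},{"fingers":0,"x":0,"y":0,"z":0,"twist":0},{"fingers":0,"x":0,"y":0,"z":0,"twist":0},{"fingers":0,"x":0,"y":0,"z":0,"twist":0},{"fingers":0,"x":0,"y":0,"z":0,"twist":0},{"fingers":0,"x":0,"y":0,"z":0,"twist":0},{"fingers":0,"x":0,"y":0,"z":0,"twist":0},{"fingers":0,"x":0,"y":0,"z":0,"twist":0},{"fingers":0,"x":0,"y":0,"z":0,"twist":0},{"fingers":0,"x":0,"y":0,"z":0,"twist":0},{"fingers":0,"x":0,"y":0,"z":0,"twist":0},{"fingers":0,"x":0,"y":0,"z":0,"twist":0},{"fingers":0,"x":0,"y":0,"z":0,"twist":0},{"fingers":0,"x":0,"y":0,"z":0,"twist":0}]'; python3 - <<'E'
from h import *
d=grab("side","side3");crop(d,240,130,340,230,6,"pics/s3.png")
d=grab("top","top3");crop(d,300,110,420,190,6,"pics/t3.png")
E
```

```text
time: 6.33
position: [0.5879, -0.146, 0.0687]
tool_rot: [-0.177, 1.563, 0.175]
ft_force: [-4.0, -0.1, 11.0]
grip_width: 0.004
time: 7.83
position: [0.5879, -0.146, 0.0687]
tool_rot: [-0.177, 1.563, 0.175]
ft_force: [-3.2, 0.5, 10.9]
grip_width: 0.001
```

```bash
sleep 1
```

```text
(no output)
```

View pics/s3.png

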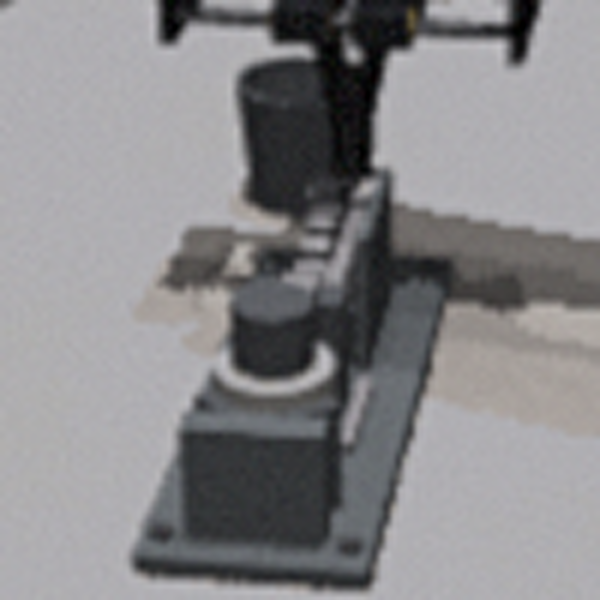

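View pics/t3.png

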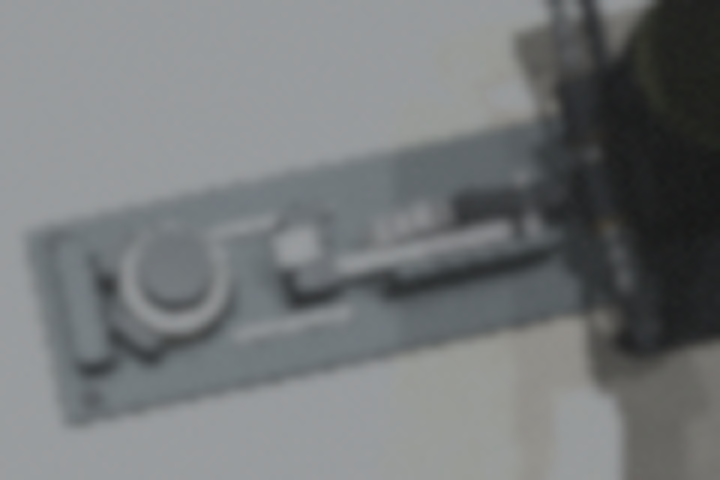

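The jaw's pale lip (top crop 297,243) has backed well away from the jar. I'll keep holding and track it until it stops.

```bash
python3 -m creep '[{"fingers":0,"x":0,"y":0,"z":0,"twist":0},{"fingers":0,"x":0,"y":0,"z":0,"twist":0},{"fingers":0,"x":0,"y":0,"z":0,"twist":0},{"fingers":0,"x":0,"y":0,"z":0,"twist":0},{"fingers":0,"x":0,"y":0,"z":0,"twist":0},{"fingers":0,"x":0,"y":0,"z":0,"twist":0},{"fingers":0,"x":0,"y":0,"z":0,"twist":0},{"fingers":0,"x":0,"y":0,"z":0,"twist":0},{"fingers":0,"x":0,"y":0,"z":0,"twist":0},{"fingers":0,"x":0,"y":0,"z":0,"twist":0},{"fingers":0,"x":0,"y":0,"z":0,"twist":0},{"fingers":0,"x":0,"y":0,"z":0,"twist":0},{"fingers":0,"x":0,"y":0,"z":0,"twist":0},{"fingers":0,"x":0,"y":0,"z":0,"twist":0},{"fingers":0,"x":0,"y":0,"z":0,"twist":0},{"fingers":0,"x":0,"y":0,"z":0,"twist":0},{"fingers":0,"x":0,"y":0,"z":0,"twist":0},{"fingers":0,"x":0,"y":0,"z":0,"twist":0}]'
python3 -c '
from h import *; grab("top","top4")'
python3 -m creep '[{"fingers":0,"x":0,"y":0,"z":0,"twist":0},{"fingers":0,"x":0,"y":0,"z":0,"twist":0},{"fingers":0,"x":0,"y":0,"z":0,"twist":0},{"fingers":0,"x":0,"y":0,"z":0,"twist":0},{"fingers":0,"x":0,"y":0,"z":0,"twist":0},{"fingers":0,"x":0,"y":0,"z":0,"twist":0},{"fingers":0,"x":0,"y":0,"z":0,"twist":0},{"fingers":0,"x":0,"y":0,"z":0,"twist":0},{"fingers":0,"x":0,"y":0,"z":0,"twist":0},{"fingers":0,"x":0,"y":0,"z":0,"twist":0},{"fingers":0,"x":0,"y":0,"z":0,"twist":0},{"fingers":0,"x":0,"y":0,"z":0,"twist":0},{"fingers":0,"x":0,"y":0,"z":0,"twist":0},{"fingers":0,"x":0,"y":0,"z":0,"twist":0},{"fingers":0,"x":0,"y":0,"z":0,"twist":0},{"fingers":0,"x":0,"y":0,"z":0,"twist":0},{"fingers":0,"x":0,"y":0,"z":0,"twist":0},{"fingers":0,"x":0,"y":0,"z":0,"twist":0}]'
python3 -c '
from h import *; d=grab("top","top5"); crop(d,300,110,420,190,6,"pics/t5.png")
c=np.array([.560,-.0181]);a=np.radians(13.0);ey=np.array([-np.sin(a),np.cos(a)])
for n in ("top0","top3","top4","top5"):
    t=load(n+".npz"); k=np.zeros((400,640),bool); k[138:162,333:366]=1
    W=world(t); Y=(W[...,:2]-c)@ey
    for lo,hi in ((.068,.09),):
        m=k&(W[...,2]>lo)&(W[...,2]<hi)&(Y>0.0)
        print(n,m.sum(),np.percentile(Y[m],[2,25,50,75,98]).round(4))
    g=t["pixels"].max(-1).astype(int); m=k&(g>150); v,u=np.nonzero(m); print(m.sum(), u.mean() if m.any() else 0,v.mean() if m.any() else 0)
'
```

```text
time: 9.43
position: [0.5879, -0.146, 0.0687]
tool_rot: [-0.178, 1.563, 0.175]
ft_force: [-4.3, 1.0, 10.7]
grip_width: 0.003
time: 10.98
position: [0.5879, -0.146, 0.0686]
tool_rot: [-0.177, 1.563, 0.175]
ft_force: [-3.2, -0.0, 11.2]
grip_width: 0.001
top0 159 [0.0045 0.0384 0.0463 0.0548 0.0698]
0 0 0
top3 140 [0.0053 0.0142 0.0221 0.0308 0.0679]
40 342.4 143.675
top4 141 [0.0058 0.0135 0.0211 0.03   0.0703]
38 342.7105263157895 143.55263157894737
top5 138 [0.0037 0.0131 0.0209 0.0305 0.0703]
39 342.38461538461536 143.48717948717947
```

```bash
sleep 1
```

```text
(no output)
```

View pics/t5.png

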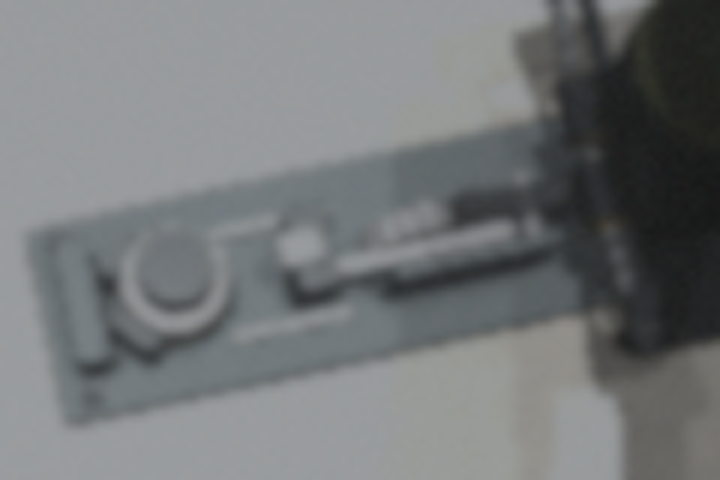

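```bash
python3 - <<'E'
from h import *
for n in("top0","top3","top4","top5"):
    d=load(n+".npz");W=world(d); m=(W[...,2]>.093)&(W[...,2]<.115); k=np.zeros_like(m);k[140:180,310:345]=1;m&=k
    v,u=np.nonzero(m); rc=cv2.minEnclosingCircle(np.c_[u,v].astype(np.float32))
    print(u.mean(),v.mean(),rc,ray(d,u.mean(),v.mean(),.1)[:2],ray(d,*rc[0],.1)[:2])
E
python3 -m creep '[{"fingers":0,"x":-0.1,"y":0,"z":0,"twist":0},{"fingers":0,"x":-0.4,"y":0,"z":0,"twist":0},{"fingers":0,"x":-1,"y":0,"z":0,"twist":0},{"fingers":0,"x":-1.8,"y":0,"z":0,"twist":0},{"fingers":0,"x":-2.3,"y":0,"z":0,"twist":0},{"fingers":0.5,"x":-2.3,"y":1,"z":0,"twist":0},{"fingers":1,"x":-2.3,"y":2,"z":0,"twist":0},{"fingers":1,"x":-2.3,"y":3,"z":0,"twist":0},{"fingers":1,"x":-2.3,"y":4,"z":0,"twist":0},{"fingers":1,"x":-2.3,"y":4.8,"z":0,"twist":0},{"fingers":1,"x":-2.3,"y":5.34,"z":0,"twist":0},{"fingers":1,"x":-2.3,"y":5.34,"z":0,"twist":0},{"fingers":1,"x":-2.3,"y":5.34,"z":0,"twist":0}]'
python3 st.py .541 .0625 .075
```

```text
328.25925925925924 153.97037037037038 ((328.1875, 153.9375), 6.5700364112854) [0.54056427 0.0624531 ] [0.54065424 0.06265014]
328.2781954887218 153.84962406015038 ((328.259033203125, 153.81324768066406), 6.427142143249512) [0.54089967 0.06240324] [0.54100028 0.06245632]
328.26119402985074 153.8955223880597 ((328.27215576171875, 153.90505981445312), 6.50478982925415) [0.540772   0.06244904] [0.54074573 0.06241886]
328.26119402985074 153.8955223880597 ((328.27215576171875, 153.90505981445312), 6.50478982925415) [0.540772   0.06244904] [0.54074573 0.06241886]
time: 12.12
position: [0.5395, 0.0643, 0.1593]
tool_rot: [-0.18, 1.563, 0.179]
ft_force: [0.3, -0.4, -0.1]
grip_width: 0.529
12.1167 [0.5395 0.0643 0.1593] [ 0.3293 -0.3712 -0.1019] 0.5288226150107521 [ 0.4877  0.1988 -0.7265  1.7803  0.141   1.2145 -0.0499]
[[ 0.0007 -0.2264  0.974 ]
 [-0.0004  0.974   0.2264]
 [-1.     -0.0006  0.0006]]
shift units [ 2.1075 -0.0499  0.0248] zaxis yaw 13.086158367248059
```

```bash
python3 -m creep '[{"fingers":0.85,"x":0,"y":-0.05,"z":0.02,"twist":0},{"fingers":0.85,"x":0,"y":-0.05,"z":0.02,"twist":0},{"fingers":0.85,"x":0.3,"y":-0.05,"z":0.02,"twist":0},{"fingers":0.85,"x":0.7,"y":-0.05,"z":0.02,"twist":0},{"fingers":0.85,"x":1.1,"y":-0.05,"z":0.02,"twist":0}]'
python3 -c '
from h import *; d=grab("side","side6"); crop(d,230,110,340,220,5.4,"pics/s6.png")'
```

```text
time: 12.53
position: [0.5413, 0.0596, 0.1136]
tool_rot: [-0.175, 1.563, 0.174]
ft_force: [0.1, -0.8, -0.3]
grip_width: 0.829
```

```bash
python3 st.py .541 .0625 .075
```

```text
12.5833 [0.5388 0.0592 0.11  ] [-1.7592 -0.2718 -2.1046] 0.8357775395691238 [ 0.4759  0.2525 -0.7132  1.8322  0.1805  1.1287 -0.0778]
[[-0.0056 -0.2206  0.9753]
 [-0.0001  0.9754  0.2206]
 [-1.      0.0012 -0.0055]]
shift units [0.8754 0.0679 0.0765] zaxis yaw 12.747115030336827
```

View pics/s6.png

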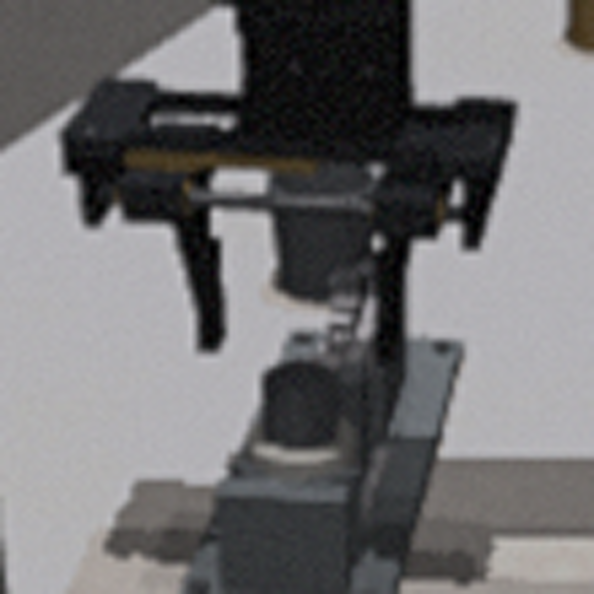

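The fingers (crop columns 208 and 393) straddle the cap, whose centre is at column 302. I'll go down the rest of the way and then close.

```bash
python3 -m creep '[{"fingers":0.85,"x":0.25,"y":0,"z":0,"twist":0},{"fingers":0.85,"x":0.5,"y":0,"z":0,"twist":0},{"fingers":0.85,"x":0.75,"y":0,"z":0,"twist":0},{"fingers":0.85,"x":0.85,"y":0,"z":0,"twist":0},{"fingers":0.85,"x":0.85,"y":0,"z":0,"twist":0},{"fingers":0.85,"x":0.85,"y":0,"z":0,"twist":0}]' ; python3 st.py .541 .0625 .075
```

```text
time: 13.08
position: [0.5411, 0.061, 0.0807]
tool_rot: [-0.176, 1.564, 0.177]
ft_force: [0.5, 0.4, -0.3]
grip_width: 0.85
13.0833 [0.5411 0.061  0.0807] [ 0.4643  0.4308 -0.3064] 0.8495878564080688 [ 0.4601  0.2891 -0.705   1.8588  0.2121  1.0696 -0.1023]
[[-0.0001 -0.223   0.9748]
 [ 0.0001  0.9748  0.223 ]
 [-1.      0.0001 -0.    ]]
shift units [0.1426 0.0372 0.0064] zaxis yaw 12.883503665430265
```

```bash
python3 -m creep '[{"fingers":0.85,"x":0.1,"y":0.03,"z":0,"twist":0},{"fingers":0.85,"x":0.17,"y":0.03,"z":0,"twist":0},{"fingers":0.85,"x":0.17,"y":0.03,"z":0,"twist":0},{"fingers":0.3,"x":0.17,"y":0.03,"z":0,"twist":0},{"fingers":0.3,"x":0.17,"y":0.03,"z":0,"twist":0},{"fingers":0.3,"x":0.17,"y":0.03,"z":0,"twist":0},{"fingers":0.3,"x":0.17,"y":0.03,"z":0,"twist":0},{"fingers":0.3,"x":0.17,"y":0.03,"z":0,"twist":0},{"fingers":0.3,"x":0.17,"y":0.03,"z":0,"twist":0},{"fingers":0.3,"x":0.17,"y":0.03,"z":0,"twist":0},{"fingers":0.3,"x":0.17,"y":0.03,"z":0,"twist":0},{"fingers":0.3,"x":0.17,"y":0.03,"z":0,"twist":0}]' 15; python3 st.py .541 .0625 .075
```

```text
time: 14.08
position: [0.5408, 0.062, 0.074]
tool_rot: [-0.176, 1.564, 0.176]
ft_force: [-0.3, -0.1, 0.2]
grip_width: 0.406
14.0833 [0.5408 0.062  0.074 ] [-0.27   -0.1126  0.2373] 0.40586632882246343 [ 0.4553  0.2973 -0.703   1.8652  0.2193  1.0571 -0.1101]
[[ 0.0001 -0.2228  0.9749]
 [-0.0001  0.9749  0.2228]
 [-1.     -0.0001  0.0001]]
shift units [-0.0257  0.0106  0.0076] zaxis yaw 12.87202948075361
```

The gripper has stopped at about 35.5 mm, so it's on the 36 mm cap. Lifting straight up.

```bash
python3 -m creep '[{"fingers":0.2,"x":0,"y":0,"z":0,"twist":0},{"fingers":0.2,"x":0,"y":0,"z":0,"twist":0},{"fingers":0.2,"x":-0.15,"y":0,"z":0,"twist":0},{"fingers":0.2,"x":-0.4,"y":0,"z":0,"twist":0},{"fingers":0.2,"x":-0.7,"y":0,"z":0,"twist":0},{"fingers":0.2,"x":-1.1,"y":0,"z":0,"twist":0},{"fingers":0.2,"x":-1.5,"y":0,"z":0,"twist":0},{"fingers":0.2,"x":-1.9,"y":0,"z":0,"twist":0},{"fingers":0.2,"x":-2.1,"y":0,"z":0,"twist":0},{"fingers":0.2,"x":-2.2,"y":0,"z":0,"twist":0},{"fingers":0.2,"x":-2.2,"y":0,"z":0,"twist":0},{"fingers":0.2,"x":-2.2,"y":0,"z":0,"twist":0}]' 20; python3 st.py .424 .304 .165
python3 -c '
from h import *; d=grab("side","side7"); crop(d,200,90,360,240,4.5,"pics/s7.png")'
```

```text
time: 15.08
position: [0.5404, 0.062, 0.1616]
tool_rot: [-0.177, 1.564, 0.176]
ft_force: [0.5, -0.5, -1.2]
grip_width: 0.41
15.0833 [0.5404 0.062  0.1616] [ 0.5277 -0.4736 -1.2482] 0.4098230561060403 [ 0.4911  0.199  -0.7257  1.7751  0.1403  1.2206 -0.0485]
[[-0.0006 -0.2228  0.9749]
 [-0.0003  0.9749  0.2228]
 [-1.     -0.0001 -0.0006]]
shift units [-0.0846  6.5473 -1.4881] zaxis yaw 12.875406868620022
```

```bash
sleep 2
```

```text
(no output)
```

View pics/s7.png

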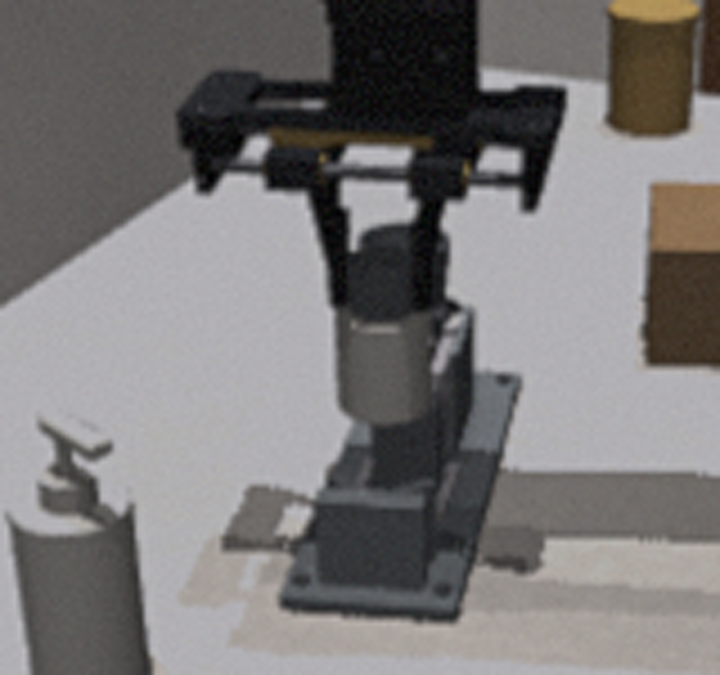

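The jar is upright in the grip and well clear of the clamp. Carrying it over the tray.

```bash
python3 -m creep '[{"fingers":0.2,"x":0,"y":0.2,"z":-0.1,"twist":0},{"fingers":0.2,"x":0,"y":0.6,"z":-0.2,"twist":0},{"fingers":0.2,"x":0,"y":1.1,"z":-0.35,"twist":0},{"fingers":0.2,"x":0,"y":1.7,"z":-0.5,"twist":0},{"fingers":0.2,"x":0,"y":2.3,"z":-0.65,"twist":0},{"fingers":0.2,"x":0,"y":2.9,"z":-0.8,"twist":0},{"fingers":0.2,"x":0,"y":3.5,"z":-0.95,"twist":0},{"fingers":0.2,"x":0,"y":4.1,"z":-1.1,"twist":0},{"fingers":0.2,"x":0,"y":4.7,"z":-1.2,"twist":0},{"fingers":0.2,"x":0,"y":5.3,"z":-1.3,"twist":0},{"fingers":0.2,"x":0,"y":5.8,"z":-1.4,"twist":0},{"fingers":0.2,"x":0,"y":6.2,"z":-1.45,"twist":0},{"fingers":0.2,"x":0,"y":6.45,"z":-1.49,"twist":0},{"fingers":0.2,"x":0,"y":6.55,"z":-1.49,"twist":0},{"fingers":0.2,"x":0,"y":6.55,"z":-1.49,"twist":0},{"fingers":0.2,"x":0,"y":6.55,"z":-1.49,"twist":0}]'; python3 st.py .424 .304 .067
python3 -c '
from h import *; d=grab("side","side8"); crop(d,200,120,400,320,3,"pics/s8.png")'
```

```text
time: 16.47
position: [0.4243, 0.3036, 0.1616]
tool_rot: [-0.177, 1.564, 0.176]
ft_force: [0.1, -0.1, -1.0]
grip_width: 0.408
16.4667 [0.4243 0.3036 0.1616] [ 0.0854 -0.1205 -1.0229] 0.4083009159416899 [ 0.1737  0.1764 -0.9181  1.8215  0.1496  1.2169 -0.5647]
[[-0.0004 -0.2227  0.9749]
 [-0.0009  0.9749  0.2227]
 [-1.     -0.0008 -0.0006]]
shift units [ 2.365   0.0142 -0.0026] zaxis yaw 12.864872857726498
```

```bash
sleep 2
```

```text
(no output)
```

View pics/s8.png

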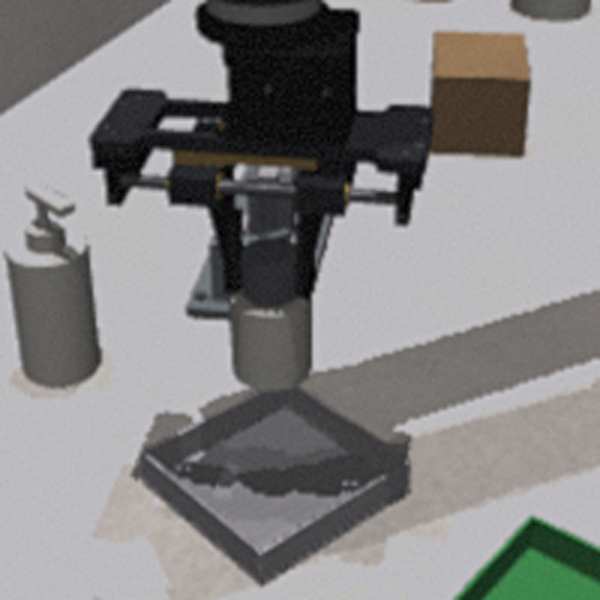

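The jar (crop 272,340) hangs above the large grey tray and is centred on it by the numbers. I'll lower it to just above the floor, then feel for contact.

```bash
python3 -m creep '[{"fingers":0.2,"x":0.3,"y":0,"z":0,"twist":0},{"fingers":0.2,"x":0.8,"y":0,"z":0,"twist":0},{"fingers":0.2,"x":1.3,"y":0,"z":0,"twist":0},{"fingers":0.2,"x":1.7,"y":0,"z":0,"twist":0},{"fingers":0.2,"x":2.0,"y":0,"z":0,"twist":0},{"fingers":0.2,"x":2.2,"y":0,"z":0,"twist":0},{"fingers":0.2,"x":2.27,"y":0,"z":0,"twist":0},{"fingers":0.2,"x":2.27,"y":0,"z":0,"twist":0},{"fingers":0.2,"x":2.27,"y":0,"z":0,"twist":0}]'
python3 -m creep '[{"fingers":0.2,"x":0.03,"y":0,"z":0,"twist":0},{"fingers":0.2,"x":0.06,"y":0,"z":0,"twist":0},{"fingers":0.2,"x":0.06,"y":0,"z":0,"twist":0}]'
python3 -m creep '[{"fingers":0.2,"x":0.03,"y":0,"z":0,"twist":0},{"fingers":0.2,"x":0.05,"y":0,"z":0,"twist":0},{"fingers":0.2,"x":0.05,"y":0,"z":0,"twist":0}]'
```

```text
time: 17.27
position: [0.4247, 0.3045, 0.0716]
tool_rot: [-0.176, 1.563, 0.177]
ft_force: [0.6, -0.2, -2.1]
grip_width: 0.406
time: 17.52
position: [0.4245, 0.3043, 0.0691]
tool_rot: [-0.176, 1.563, 0.176]
ft_force: [-0.1, 0.1, -1.6]
grip_width: 0.412
time: 17.77
position: [0.4242, 0.3041, 0.0666]
tool_rot: [-0.177, 1.564, 0.176]
ft_force: [0.0, 0.3, -1.4]
grip_width: 0.407
```

```bash
python3 -m creep '[{"fingers":0.2,"x":0.02,"y":0,"z":0,"twist":0},{"fingers":0.2,"x":0.03,"y":0,"z":0,"twist":0},{"fingers":0.2,"x":0.03,"y":0,"z":0,"twist":0}]'
python3 -m creep '[{"fingers":0.2,"x":0.02,"y":0,"z":0,"twist":0},{"fingers":0.2,"x":0.02,"y":0,"z":0,"twist":0},{"fingers":0.2,"x":0.02,"y":0,"z":0,"twist":0}]'
```

```text
time: 18.02
position: [0.4242, 0.3041, 0.0654]
tool_rot: [-0.177, 1.564, 0.176]
ft_force: [0.1, 0.9, -1.4]
grip_width: 0.406
time: 18.27
position: [0.4243, 0.3042, 0.0649]
tool_rot: [-0.177, 1.563, 0.176]
ft_force: [-0.2, -1.4, 1.6]
grip_width: 0.41
```

```bash
python3 -m creep '[{"fingers":0.2,"x":0.02,"y":0,"z":0,"twist":0},{"fingers":0.2,"x":0.02,"y":0,"z":0,"twist":0},{"fingers":0.2,"x":0.02,"y":0,"z":0,"twist":0}]'
```

```text
time: 18.52
position: [0.4244, 0.3043, 0.0649]
tool_rot: [-0.177, 1.563, 0.176]
ft_force: [-2.0, -2.2, 8.1]
grip_width: 0.41
```

It's on the floor and still held. I'll ease the load, release and retreat.

```bash
python3 -m creep '[{"fingers":0.2,"x":-0.02,"y":0,"z":0,"twist":0},{"fingers":0.2,"x":-0.02,"y":0,"z":0,"twist":0},{"fingers":0.6,"x":-0.02,"y":0,"z":0,"twist":0},{"fingers":0.7,"x":-0.02,"y":0,"z":0,"twist":0},{"fingers":0.8,"x":-0.02,"y":0,"z":0,"twist":0},{"fingers":0.8,"x":-0.02,"y":0,"z":0,"twist":0},{"fingers":0.8,"x":-0.02,"y":0,"z":0,"twist":0},{"fingers":0.8,"x":-0.02,"y":0,"z":0,"twist":0}]'; python3 st.py .4243 .304 .2
```

```text
time: 19.18
position: [0.4242, 0.3042, 0.0646]
tool_rot: [-0.176, 1.564, 0.176]
ft_force: [-0.1, -0.5, -0.2]
grip_width: 0.76
19.1833 [0.4242 0.3042 0.0646] [-0.1479 -0.4942 -0.213 ] 0.7603144182982888 [ 0.1095  0.3041 -0.8796  1.9213  0.2708  1.0393 -0.662 ]
[[-0.0001 -0.2228  0.9749]
 [-0.0001  0.9749  0.2228]
 [-1.     -0.     -0.0001]]
shift units [-3.3845 -0.0043  0.0004] zaxis yaw 12.875006769477999
```

Now straight up, then sideways (away from the pump) so the camera can see the jar.

```bash
python3 -m creep '[{"fingers":0.8,"x":-0.2,"y":0,"z":0,"twist":0},{"fingers":0.8,"x":-0.6,"y":0,"z":0,"twist":0},{"fingers":0.8,"x":-1.2,"y":0,"z":0,"twist":0},{"fingers":0.8,"x":-2,"y":0,"z":0,"twist":0},{"fingers":0.8,"x":-2.8,"y":0,"z":0,"twist":0},{"fingers":0.8,"x":-3.6,"y":0,"z":0,"twist":0},{"fingers":0.8,"x":-4,"y":0,"z":0,"twist":0},{"fingers":0.8,"x":-4,"y":-0.7,"z":0,"twist":0},{"fingers":0.8,"x":-4,"y":-1.5,"z":0,"twist":0},{"fingers":0.8,"x":-4,"y":-2.3,"z":0,"twist":0},{"fingers":0.8,"x":-4,"y":-3.1,"z":0,"twist":0},{"fingers":0.8,"x":-4,"y":-3.9,"z":0,"twist":0},{"fingers":0.8,"x":-4,"y":-4.5,"z":0,"twist":0},{"fingers":0.8,"x":-4,"y":-5,"z":0,"twist":0},{"fingers":0.8,"x":-4,"y":-5,"z":0,"twist":0},{"fingers":0.8,"x":-4,"y":-5,"z":0,"twist":0}]'
python3 - <<'E'
from h import *
t=grab("top","top9");crop(t,200,100,440,260,3.3,"pics/t9.png")
s=grab("side","side9");crop(s,200,120,400,320,3,"pics/s9.png")
for n,d in(("t",t),("s",s)):
    W=world(d); m=(np.hypot(W[...,0]-.424,W[...,1]-.304)<.06)&(W[...,2]>.075)&(W[...,2]<.11)
    print(n,m.sum(),np.median(W[m],0),W[m].mean(0))
E
```

```text
time: 20.52
position: [0.469, 0.1085, 0.2252]
tool_rot: [-0.174, 1.563, 0.175]
ft_force: [0.7, 0.8, -0.7]
grip_width: 0.803
t 144 [0.42417457 0.30329689 0.0905572 ] [0.42453206 0.302922   0.09002948]
s 276 [0.41950911 0.31212412 0.09078906] [0.42019312 0.31055558 0.08785748]
```

```bash
sleep 2
```

```text
(no output)
```

View pics/t9.png

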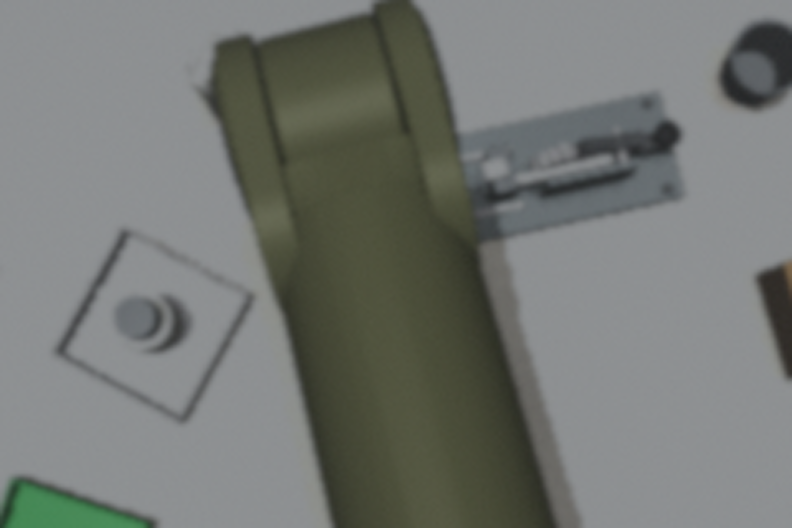

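View pics/s9.png

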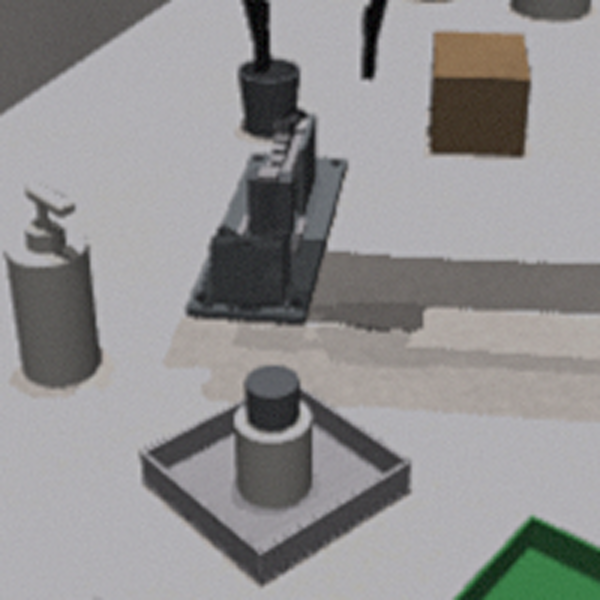

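The jar stands upright in the middle of the tray (side crop 273,440), with its cap at (0.424, 0.303) and its top at z 0.091. The jaw lip is still fully back (top crop 497,165), and the arm is clear of everything.

```bash
python3 -c '
from bench import telemetry,workorder
s=telemetry.get_state();print(abs(s["qd"]).max(),s["ft_force"]);print(workorder.close_job())'
```

```text
0.010021489976343443 [-0.09885168  0.99861115  0.05335051]
the job is handed in; nothing more can be done
None
```

I pressed the thumb screw down until the jaw was fully back, set the jar upright in the larger grey tray, let go and handed the job in at about 20.6 s of the 64 s allowed. No verdict was reported.

- **Thumb screw:** I found its top by touch at about 77 mm above the table. I held it at 11–12 N, just on the rubber stop; no reading went above about 12 N against the 20 N limit.
- **Jaw:** I held the screw about 5 s. In the top images the jaw's lip moved back roughly 25–30 mm, and it stayed put over the last two pictures and after I let go. I judged "fully back" from those pictures because the joint value can't be read directly.
- **Jar:** I gripped it by the cap and lifted it straight up. On the tray floor I felt about 3 N, then 8 N, while still holding it, then eased off and released.
- **Last checks:** The jar stands upright with its cap at (0.424, 0.303) m, against a tray centre of (0.424, 0.304) m. Its top is at 0.091 m, as it should be on the tray floor. The arm was clear, and the carton and cup looked unmoved, as did the pump in the side view (in the top view the arm hid most of it).
- **Disagreement:** The side camera put the cap 5–9 mm away from the top camera's position. I put this down to it seeing the near side of the cap. Either position is well inside the ±45 mm allowed.

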